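# Thread a gauge carriage onto a curved guide rod and bring it up to the stop

### The job

Pick up the gauge carriage, thread its bore onto the free end of the bent guide rod along the straight part, and slide it round the bend, turning it with the rod, until it presses lightly but definitely against the black nose of the red stop collar. Then let go and leave it hanging upright on the rod by the nose. Never force the carriage on the rod, do not push the collar out of its place, and leave the brass weight, the timber strip and the mouse alone.

Things in the scene. Friction and masses are not known exactly. Their poses are not given: they have to be found in the camera images.
- stand: Fixed base plate, post and bent steel guide rod, 12 mm thick, axis 120 mm up. Origin: on the table at the bend's centre. In its frame (mm) the rod runs from a free round end (-86,-140) straight along +x to (0,-140), then bends left: after a turn f it is at (140 sin f, -140 cos f). Hand-set in the post (f = 1.4), it really stands swung about the post by up to 5 mm at its free end, either way: feel for it.
- stop_collar: Red collar, 34 mm diameter, 12 mm thick, clamped on the bend at a turn f of 0.75 to 1.1 rad; it slips along the rod if pushed with over about 8 N. A black round nose, 27 mm diameter, is screwed out of its face towards the free end by a fixed but unmeasured 2 to 20 mm: the carriage meets the nose first. Origin: the bend's centre on the table; yaw = the stand's yaw + f, the turn at the red face.
- stop_face (a point): Centre of the red collar's flat face that looks to the free end (where the nose comes out), on the rod axis 120 mm above the table; its x axis points along the rod, away from the free end.
- carriage: Loose gauge carriage, 0.2 to 0.33 kg, 112 mm tall, upright on the table. Origin: centre of its underside, x along the bore. All parts 22 mm long in x: dark gauge body with dials, 34 mm wide, 0 to 36 mm up; brass block 34 mm wide, 36 to 66 mm up, with a 15 mm through bore along x, 51 mm up; black grip fin 14 mm wide (y), 66 to 112 mm up. Either end may lead. It hangs upright on the rod.
- carriage_bore (a point): Centre of the carriage's bore, on the bore axis, 51 mm above its underside, 11 mm from either mouth; axes as the carriage's.
- weight: Bystander: brass calibration weight, 34 mm diameter, 59 mm tall, origin under its centre. Leave alone.
- strip: Bystander: timber strip 20 x 160 x 16 mm lying on the table, origin under its centre. Leave alone.
- mouse: Bystander: black computer mouse 100 x 58 x 26 mm, origin under its centre. Leave alone.
Mind the look-alikes: they are no part of the job. Leave any orange or pink look-alike of the carriage alone.

How it is judged:
On the way, in this order (a step that is already met when the one before it is completed fails the run):
1. the carriage is threaded on the straight part of the rod (x of carriage_bore in the frame of stand between -0.075 and 0 m and y of carriage_bore in the frame of stand between -0.147 and -0.133 m and z of carriage_bore in the frame of stand between 0.115 and 0.125 m and angle between the x axis of carriage and the x axis of stand, either way round below 0.25 rad), for 0.1 s.
2. the carriage is pressed against the collar's nose (contact force between carriage and stop_collar above 3 N), for 0.2 s.
At the end, for the whole second after the job is handed in: The carriage hangs on the rod by the collar's nose, let go, upright within 0.2 rad and at rest, its bore centre within 34.5 mm of the centre of the red face (13 to 31 mm when it touches the nose) (distance between carriage_bore and stop_face below 0.0345 m and angle between carriage's own z axis and vertical below 0.2 rad and linear speed of carriage below 0.02 m/s and angular speed of carriage below 0.2 rad/s).
It fails at once if the carriage, while held or pushed, is forced on the rod or collar (contact force between carriage and stand above 12 N and contact force between the fingers and carriage above 2 N).
It fails at once if the stop collar is pushed out of its place (distance of stop_face from where it was at the start of the episode above 0.002 m).
It fails at once if the weight is moved more than 15 mm (distance of weight from where it was at the start of the episode above 0.015 m).
It fails at once if the strip is moved more than 15 mm (distance of strip from where it was at the start of the episode above 0.015 m).
It fails at once if the mouse is moved more than 15 mm (distance of mouse from where it was at the start of the episode above 0.015 m).
It also fails if it takes over 72 s, if anything falls off the work surface, if the arm or the gripper's body presses on something with over 40 N, if the wrist force passes 120 N, or if a joint passes its speed limit or range.

### The arm

A 7-joint arm with a two-finger parallel gripper is mounted at the origin on the work surface. World frame = base frame: x ahead of the robot, y to its left, z up, the work surface at z = 0. Lengths are in m, angles in rad, forces in N, time in s.
With the tool pointing down it reaches from about 0.425 to 0.875 m from the base axis. Payload 4.7 kg.
Tool frame: the origin (TCP) lies between the finger pads; the fingertips stand 14 mm ahead of it and the grasp point (between the pads) lies 5 mm behind it; z points along the fingers, y is the line along which they close (so a half turn about z gives the same grasp; the last joint's range is limited). The gripper opens to 87 mm and grips with 3 to 60 N. Pads are 19 mm wide; open, the fingers measure 117 mm over their backs; the gripper's body (75 mm by 190 mm) begins 51 mm behind the grasp point.
Start: joints at [-1.331, 0.321, -0.07, 1.45, 0.023, 1.371, -0.057], TCP at [0.146, 0.634, 0.237] pointing down, gripper open.
Joint ranges: [-2.86, 2.86], [-0.3, 2.09], [-1.38, 1.24], [0.06, 2.45], [-1.56, 4.7], [0.09, 2.05], [-2.69, 2.69]. Speed limits (rad/s): [2.57, 2.57, 3.14, 3.14, 3.14, 3.14, 3.14].

### API

Orientations are given as a rotation vector (axis times angle).
In Python, from bench import ctrl gives the robot as it stands.
- The arm moves only by the tool step_arm, never from a script. Its argument "commands" is a list of rows, each an object with "travel": the shift along the tool's x, y, z in m, a list of three; "turn": the turn, a rotation vector about the tool's x, y, z in degrees, a list of three. A call has 1 to 5 rows; each row is the pose to reach, as a shift and turn from the pose commanded when the call began, along the tool's axes at that moment; what a row does not reach only later rows make up. A row lasts 1/10 s, in which the tool goes at most 50 mm and 8.59 degrees, less where a joint would pass 70% of its speed; a pose out of reach is approached as far as the arm can. A call with a gripper value outside its range is refused whole. "gripper" is the opening, from 0 (shut) to 1 (fully open), set as the call begins (left out, the last holds). The fingers move at their own pace and stop on an object; "force" is the grip in N (left out, the last holds). Time passes only in rows, so rows that repeat a pose let the fingers close. It gives the time, the measured TCP pose, the force, the opening and the grip force at its end, in the units of the state.
- ctrl.get_state(): the state, without advancing time (a new reading comes with each control period).
- ctrl.get_image(name): name is "side" or "top" or "wrist"; returns the picture (384x512x3 uint8, red, green, blue); there is no depth.
- ctrl.camera_model(name): a dict with "fx", "fy", "cx", "cy" (pixels), "k1" (the pictures are not rectified: a ray, as slopes to the right and down, at radius r is drawn at 1 + k1 r^2 times it, then the intrinsics apply), "R" (3x3) and "t" (3): a world point X has camera coordinates R X + t; the wrist camera has in their place "T_tool_cam" (4x4, takes a point from camera to tool coordinates, whose origin is the TCP and whose axes are the flange's). Camera axes: x right, y down, z forward; pixel columns grow to the right and rows downward; lengths in m; the calibration is good to about 2 mm. A picture is of the moment at which its call begins: read the wrist's pose just before it. camera_model takes no time and is no camera call.
- ctrl.close_job(): hands the job in; it is judged then, once.
The state is a dict: "time": time; "joint_positions": joint angles; "qd": joint speeds; "joint_torque": joint torques, N m; "position": TCP position; "tool_rot": TCP orientation; "ft_force": force on the tool from outside, world axes, zero at the start; "torque": the same for the moment, N m; "grip_width": opening from 0.0 (shut) to 1.0 (fully open); "grip_force": force on a finger pad.
Only numpy, scipy, OpenCV 4.12 (cv2) and the standard library are available. Lean on these libraries where they do the work, as an engineer would, in place of code of your own. Each camera call takes 0.05 s, during which the arm holds its last target. There are 200 camera calls.

## Working session

There is one attempt and no reset: what is moved stays moved. The work goes in short steps, Python scripts to look and compute and a tool call to move; the robot and the scene stay as the last step left them, time stands still between calls to the robot, and variables do not carry over. Pictures are saved under pics/ and viewed, at most 10 in all, crops included, and the job is handed in when it is done.

Besides the shell and the picture viewer there is one more tool, called after "Emit:" in YAML: its name, and indented under it one key for each argument. step_arm: Moves the arm, as the interface text tells. Its arguments: {"type":"object","properties":{"commands":{"type":"array"},"gripper":{"type":"number"},"force":{"type":"number"}},"required":["commands"]}

```bash
ls; mkdir -p pics
python3 - <<'E'
from bench import ctrl
import cv2,numpy as np
for n in ("top","side"):
    im=ctrl.get_image(n); np.save(f"pics/{n}0.npy",im)
    cv2.imwrite(f"pics/{n}0.png",cv2.resize(im[...,::-1],(800,600),interpolation=cv2.INTER_CUBIC))
    m=ctrl.camera_model(n); print(n,{k:np.round(v,4).tolist() for k,v in m.items()})
m=ctrl.camera_model("wrist"); print({k:np.round(v,4).tolist() for k,v in m.items()})
s=ctrl.get_state(); print({k:np.round(v,4).tolist() for k,v in s.items()})
E
```

```text
pics
top {'fx': 456.7447, 'fy': 456.7447, 'cx': 256.2974, 'cy': 191.2665, 'k1': -0.111, 'R': [[-0.0189, -0.9995, -0.0233], [-0.98, 0.0231, -0.1977], [0.1982, 0.0191, -0.98]], 't': [-0.0096, 0.5684, 0.9508]}
side {'fx': 392.2902, 'fy': 392.2902, 'cx': 255.8466, 'cy': 190.6232, 'k1': -0.1002, 'R': [[0.9802, -0.1979, -0.0099], [-0.141, -0.6617, -0.7364], [0.1392, 0.7231, -0.6765]], 't': [-0.5505, 0.1375, 0.8425]}
{'fx': 299.2497, 'fy': 299.2497, 'cx': 255.6779, 'cy': 190.8937, 'k1': 0.0183, 'T_tool_cam': [[-0.0009, -0.9595, -0.2816, 0.0777], [1.0, -0.0009, -0.0003, -0.0002], [0.0, -0.2816, 0.9595, -0.1494], [0.0, 0.0, 0.0, 1.0]]}
{'time': 0.1, 'joint_positions': [-1.3309, 0.3218, -0.0701, 1.4516, 0.0226, 1.3708, -0.0569], 'qd': [0.0015, -0.0009, 0.0005, -0.0029, -0.0004, 0.0011, -0.001], 'joint_torque': [-0.0004, -49.2573, -0.406, -31.3399, -0.0641, 0.0396, 0.0001], 'position': [0.1455, 0.633, 0.2356], 'tool_rot': [-0.3539, -3.1215, 0.0027], 'ft_force': [0.0565, -0.164, 0.0949], 'torque': [0.0167, 0.0443, -0.0145], 'grip_force': 0.0, 'grip_width': 0.9999}
```

View pics/top0.png

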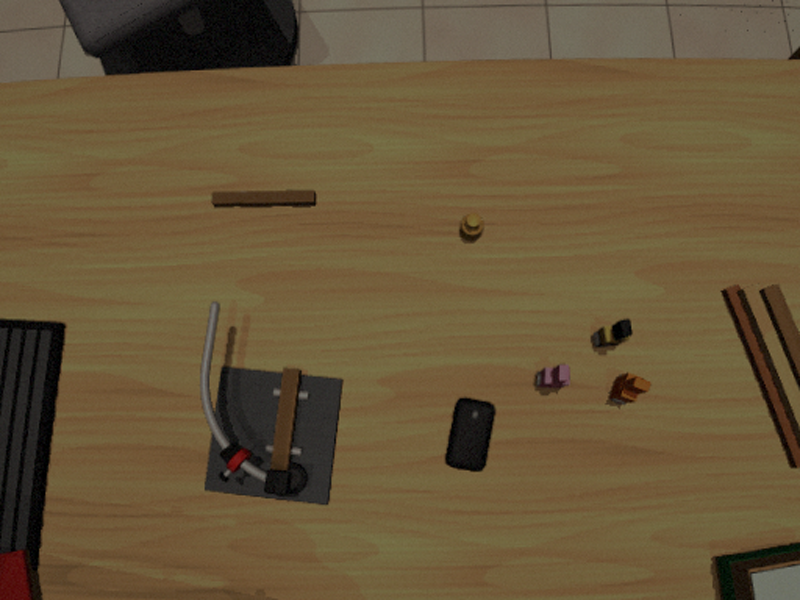

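View pics/side0.png

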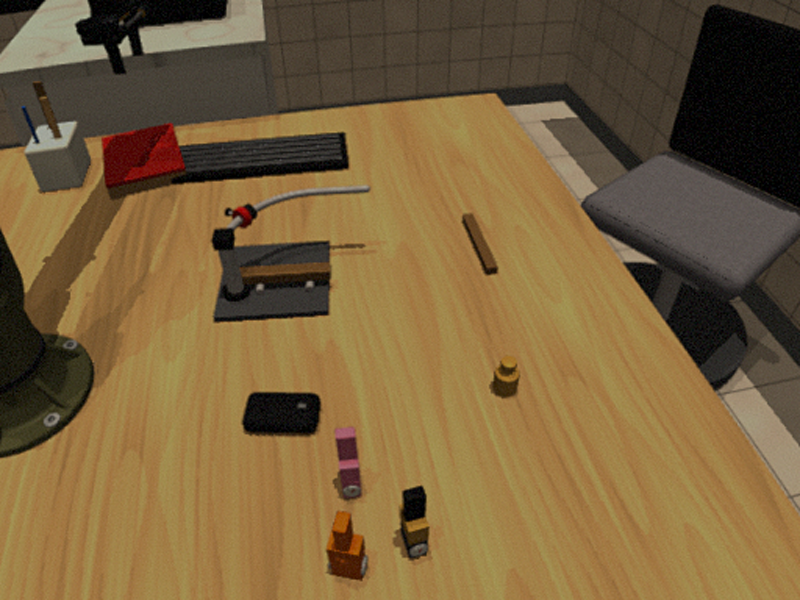

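Candidates for the carriage, in top display pixels:
- Black/brass carriage at (612,333), side (414,522). This one matches the description.
- Pink look-alike at (553,377), side (347,463).
- Orange look-alike at (630,388), side (346,545).

The rod's free end is at top (215,304) and the red collar at (237,460).

```bash
cat > h.py <<'E'
from bench import ctrl
import cv2,numpy as np
from scipy.spatial.transform import Rotation as Ro
def cam(name,s=None):
    m=ctrl.camera_model(name); K=np.array([[m["fx"],0,m["cx"]],[0,m["fy"],m["cy"]],[0,0,1]]);d=np.array([m["k1"],0,0,0.])
    if name=="wrist":
        T=np.array(m["T_tool_cam"]); Rt=Ro.from_rotvec(s["tool_rot"]).as_matrix()
        Rc=Rt@T[:3,:3]; c=np.array(s["position"])+Rt@T[:3,3]; R=Rc.T; t=-R@c
    else: R=np.array(m["R"]);t=np.array(m["t"])
    return K,d,R,t
def ray(c,p):
    K,d,R,t=c; q=cv2.undistortPoints(np.array(p,float).reshape(-1,1,2),K,d)[:,0]
    v=np.c_[q,np.ones(len(q))]@R; return -R.T@t,v
def plane(c,p,z):
    o,v=ray(c,p); return o+v*((z-o[2])/v[:,2])[:,None]
def proj(c,X):
    K,d,R,t=c; return cv2.projectPoints(np.array(X,float).reshape(-1,3),cv2.Rodrigues(R)[0],t,K,d)[0][:,0]
def tri(cs,ps):
    A=np.zeros((3,3));b=np.zeros(3)
    for c,p in zip(cs,ps):
        o,v=ray(c,p);v=v[0]/np.linalg.norm(v[0]);P=np.eye(3)-np.outer(v,v);A+=P;b+=P@o
    return np.linalg.solve(A,b)
def grab(name="wrist"):
    s=ctrl.get_state(); im=ctrl.get_image(name); return cam(name,s),im,s
E
python3 - <<'E'
from h import *
t=np.load("pics/top0.npy");s=np.load("pics/side0.npy")
a=cv2.resize(t[185:280,330:430,::-1],(400,380),interpolation=cv2.INTER_CUBIC)
b=cv2.resize(s[300:376,200:290,::-1],(400,338),interpolation=cv2.INTER_CUBIC); b=np.vstack([b,np.zeros((42,400,3),np.uint8)])
c=cv2.resize(t[180:340,100:250,::-1],(400,427)) [:220]
cv2.imwrite("pics/c1.png",np.hstack([a,b]))
C=cam("top")
for nm,p,z in [("car",(392,213),.1),("rodend",(215*.64,304*.64),.12),("red",(237*.64,460*.64),.12),("postcap",(277*.64,482*.64),.12),
 ("weight",(472*.64,222*.64),.05),("mouse",(470*.64,435*.64),.02),("strip",(264*.64,199*.64),.016),("pink",(553*.64,377*.64),.1),("or",(630*.64,388*.64),.1),
 ]: print(nm,plane(C,p,z).round(4))
# plate corners
print(plane(C,np.array([(222,367),(342,379),(327,503),(206,489)])*.64,0.005).round(4))
hsv=cv2.cvtColor(t,cv2.COLOR_RGB2HSV)
m=((hsv[...,1]<60)&(hsv[...,2]>70)).astype(np.uint8); m[:180]=0;m[320:]=0;m[:,:120]=0;m[:,185:]=0
for r in range(186,300,4):
    x=np.nonzero(m[r])[0]
    if len(x): print(r,x.min(),x.max(),plane(C,(x.mean(),r),.12)[0,:2].round(4))
E
```

```text
car [[ 0.5062 -0.306   0.1   ]]
rodend [[0.5541 0.2253 0.12  ]]
red [[0.3491 0.1911 0.12  ]]
postcap [[0.321  0.1389 0.12  ]]
weight [[ 0.6809 -0.1276  0.05  ]]
mouse [[ 0.3769 -0.1155  0.02  ]]
strip [[0.737  0.1849 0.016 ]]
pink [[ 0.4492 -0.2222  0.1   ]]
or [[ 0.4318 -0.3242  0.1   ]]
[[0.482  0.245  0.005 ]
 [0.4613 0.0669 0.005 ]
 [0.2849 0.0894 0.005 ]
 [0.3056 0.2649 0.005 ]]
194 135 139 [0.5553 0.2266]
198 135 138 [0.5469 0.2274]
202 134 138 [0.5384 0.2282]
206 133 137 [0.53   0.2301]
210 133 136 [0.5216 0.2309]
214 132 136 [0.5132 0.2317]
218 131 136 [0.5048 0.2325]
222 131 135 [0.4965 0.2333]
226 130 134 [0.4882 0.2351]
230 130 133 [0.4799 0.2359]
234 129 133 [0.4717 0.2367]
238 129 132 [0.4634 0.2375]
242 128 132 [0.4552 0.2383]
246 128 132 [0.447  0.2381]
250 129 178 [0.4382 0.1889]
254 129 133 [0.4306 0.2355]
258 130 134 [0.4225 0.2332]
262 131 135 [0.4143 0.2309]
266 132 136 [0.4062 0.2286]
270 133 138 [0.3981 0.2253]
274 135 140 [0.39  0.221]
278 137 142 [0.382  0.2167]
282 139 144 [0.3739 0.2124]
286 142 173 [0.3656 0.1758]
298 154 161 [0.3419 0.1791]
```

View pics/c1.png

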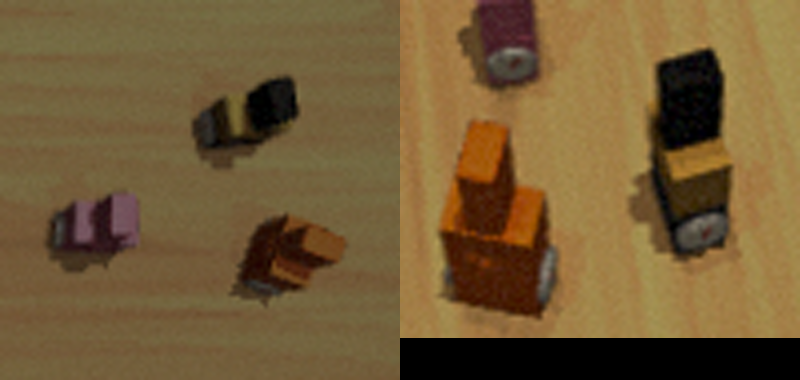

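The crop confirms the choice: the real carriage (black fin, brass block, dark body with a dial) is at crop (245,110). Pink is at (100,220) and orange at (295,250). I'll move around toward it via a waypoint.

Emit:
step_arm:
  commands:
    - {"travel": [-0.469,-0.234,0.0],"turn": [0,0,0]}
    - {"travel": [-0.469,-0.234,0.0],"turn": [0,0,0]}
    - {"travel": [-0.469,-0.234,0.0],"turn": [0,0,0]}
    - {"travel": [-0.469,-0.234,0.0],"turn": [0,0,0]}
    - {"travel": [-0.469,-0.234,0.0],"turn": [0,0,0]}
  gripper: 0.6
  force: 20

```text
time: 0.6
position: [0.3398, 0.4729, 0.2362]
tool_rot: [-0.354, -3.121, 0.001]
ft_force: [0.8, 0.3, -0.2]
grip_width: 0.65
grip_force: 0.0
```

Emit:
step_arm:
  commands:
    - {"travel": [-0.275,-0.214,0.0],"turn": [0,0,0]}
    - {"travel": [-0.275,-0.214,0.0],"turn": [0,0,0]}
    - {"travel": [-0.275,-0.214,0.0],"turn": [0,0,0]}
    - {"travel": [-0.275,-0.214,0.0],"turn": [0,0,0]}
    - {"travel": [-0.275,-0.214,0.0],"turn": [0,0,0]}

```text
time: 1.1
position: [0.4973, 0.279, 0.2364]
tool_rot: [-0.354, -3.121, -0.0]
ft_force: [0.4, 0.3, -0.9]
grip_width: 0.603
grip_force: 0.0
```

Run:
```python
from h import *
c,im,s=grab(); cv2.imwrite("pics/w1.png",im[...,::-1]); np.save("pics/w1.npy",im); import pickle; pickle.dump(c,open("pics/w1.pkl","wb"))
print(np.round(s["position"],4))
R=Ro.from_rotvec(s["tool_rot"]).as_matrix(); print((R.T@(np.array([.54,-.02,.2364])-s["position"])).round(3))
```

```text
[0.4973 0.279  0.2364]
[-0.109 -0.282 -0.   ]
```

View pics/w1.png

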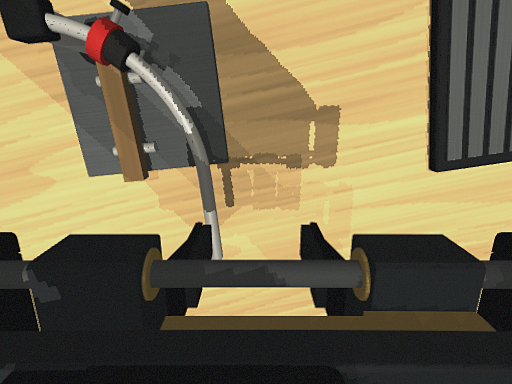

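The wrist view shows the rod from (50,20) round the bend to (217,255). The red collar is at (103,42), with its black nose at (122,50) on the free-end side.

Emit:
step_arm:
  commands:
    - {"travel": [-0.109,-0.282,0.0],"turn": [0,0,0]}
    - {"travel": [-0.109,-0.282,0.0],"turn": [0,0,0]}
    - {"travel": [-0.109,-0.282,0.0],"turn": [0,0,0]}
    - {"travel": [-0.109,-0.282,0.0],"turn": [0,0,0]}
    - {"travel": [-0.125,-0.577,0.0],"turn": [0,0,0]}

```text
time: 1.65
position: [0.5208, 0.0311, 0.2363]
tool_rot: [0.354, 3.121, -0.001]
ft_force: [0.8, -0.8, 0.4]
grip_width: 0.598
grip_force: 0.0
```

Emit:
step_arm:
  commands:
    - {"travel": [-0.025,-0.35,0.0],"turn": [0,0,0]}
    - {"travel": [-0.025,-0.35,0.0],"turn": [0,0,0]}
    - {"travel": [-0.025,-0.35,0.0],"turn": [0,0,0]}
    - {"travel": [-0.025,-0.35,0.0],"turn": [0,0,0]}
    - {"travel": [-0.025,-0.35,0.0],"turn": [0,0,0]}

```text
time: 2.15
position: [0.4812, -0.2154, 0.2365]
tool_rot: [0.353, 3.121, 0.001]
ft_force: [1.4, -0.1, -0.2]
grip_width: 0.593
grip_force: 0.0
```

Run:
```python
from h import *
s=ctrl.get_state(); R=Ro.from_rotvec(s["tool_rot"]).as_matrix()
print(np.round(s["position"],4),np.round(s["joint_positions"],2)); print((R.T@(np.array([.506,-.306,.2364])-s["position"])).round(3))
```

```text
[ 0.4812 -0.2154  0.2365] [-0.28  0.05  0.68  1.78 -0.04  1.32  1.75]
[-0.044 -0.083  0.   ]
```

Emit:
step_arm:
  commands:
    - {"travel": [-0.044,-0.083,0.0],"turn": [0,0,0]}
    - {"travel": [-0.044,-0.083,0.0],"turn": [0,0,0]}
    - {"travel": [-0.044,-0.083,0.0],"turn": [0,0,0]}
    - {"travel": [-0.044,-0.083,0.0],"turn": [0,0,0]}

```text
time: 2.55
position: [0.5057, -0.3052, 0.2356]
tool_rot: [-0.357, -3.119, 0.0]
ft_force: [-0.1, 0.6, -0.4]
grip_width: 0.604
grip_force: 0.0
```

Run:
```python
from h import *
c,im,s=grab(); cv2.imwrite("pics/w2.png",im[...,::-1]); np.save("pics/w2.npy",im); import pickle; pickle.dump(c,open("pics/w2.pkl","wb"))
print(np.round(s["position"],4),np.round(s["joint_positions"],2))
```

```text
[ 0.5057 -0.3052  0.2356] [-0.14  0.24  0.75  1.63 -0.16  1.34  1.98]
```

View pics/w2.png

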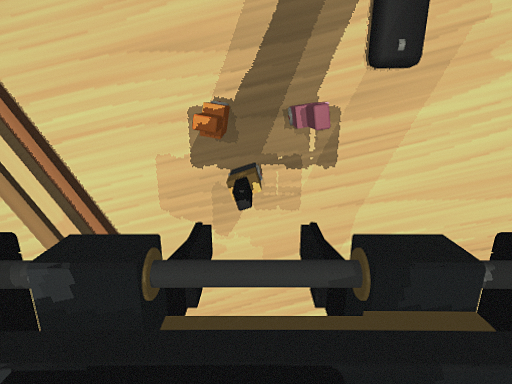

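The carriage is near the image centre: black fin at (243,192), brass at (257,185). Orange is at (211,118) and pink at (310,115). I'll zoom in for its yaw and position.

Run:
```python
from h import *
import pickle
im=np.load("pics/w2.npy"); c=pickle.load(open("pics/w2.pkl","rb"))
cr=im[150:225,205:290]; cv2.imwrite("pics/c2.png",cv2.resize(cr[...,::-1],None,fx=7,fy=7,interpolation=cv2.INTER_CUBIC))
hsv=cv2.cvtColor(cr,cv2.COLOR_RGB2HSV)
m=(hsv[...,2]<38).astype(np.uint8)
n,l,st,ce=cv2.connectedComponentsWithStats(m)
for i in range(1,n):
    if st[i,4]>20:
        k=cv2.findContours((l==i).astype(np.uint8),0,1)[0][0]; print(st[i],ce[i]+[205,150],cv2.minAreaRect(k))
        b=cv2.boxPoints(cv2.minAreaRect(k))+[205,150]; print(b.round(1).tolist(),plane(c,b,.112)[:,:2].round(4).tolist())
print(proj(c,[[.506,-.306,.112]]))
```

```text
[26 15 19  9 54] [241.05555556 168.62962963] ((35.05000305175781, 19.149999618530273), (3.4785051345825195, 19.606117248535156), 71.56504821777344)
[[230.2, 170.6], [248.8, 164.4], [249.9, 167.7], [231.3, 173.9]] [[0.4832, -0.3247], [0.4814, -0.3064], [0.4847, -0.3061], [0.4865, -0.3245]]
[ 28  27  19  33 380] [242.46052632 191.20526316] ((37.56934356689453, 43.06569290161133), (29.902517318725586, 17.941509246826172), 70.01689147949219)
[[229.0, 182.1], [245.9, 175.9], [256.1, 204.1], [239.2, 210.2]] [[0.4937, -0.3285], [0.4915, -0.3116], [0.5207, -0.3086], [0.5231, -0.3259]]
[[255.26226677 189.12607845]]
```

View pics/c2.png

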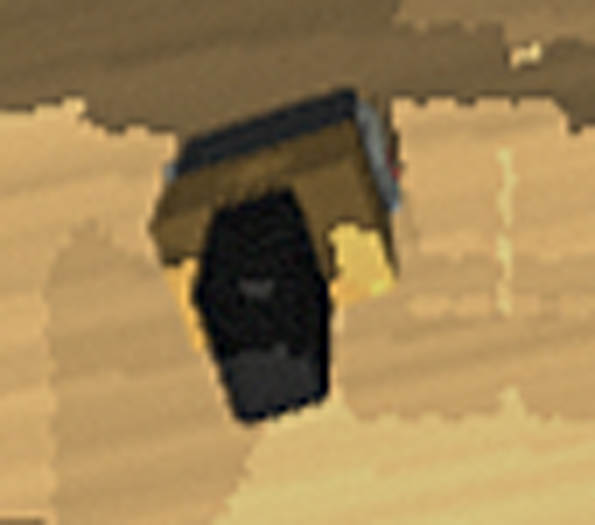

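Run:
```python
from h import *
import pickle
c=pickle.load(open("pics/w2.pkl","rb"))
f=lambda p:np.array(p)/7+[205,150]-.07
P=plane(c,f([(192,290),(242,422),(328,398)]),.112); print(P.round(4))
print("ctr",(P[0]+P[2])/2, "len",np.linalg.norm(P[1]-P[0]),np.linalg.norm(P[2]-P[1]))
a=lambda d:np.degrees(np.arctan2(d[1],d[0]))
print("x az",a(P[0]-P[1]),"y az",a(P[2]-P[1])-0)
Q=plane(c,f([(295,190),(330,285)]),.066); print("x az",a(Q[0]-Q[1]),np.linalg.norm(Q[1]-Q[0]),Q)
# body front bottom edges on the brass/dark boundary z=.036
B=plane(c,f([(178,182),(355,120)]),.036); print("y az",a(B[1]-B[0]),np.linalg.norm(B[1]-B[0]))
# brass top back-left/front corners z=.066
B=plane(c,f([(153,232),(330,178+10)]),.066)
s=ctrl.get_state();R=Ro.from_rotvec(s["tool_rot"]).as_matrix();print(R.round(3))
# rod from w1
im=np.load("pics/w1.npy");c1=pickle.load(open("pics/w1.pkl","rb"))
t=np.linspace(0,1,2)
g=cv2.cvtColor(im,cv2.COLOR_RGB2HSV)
for r in range(90,235,8):
    row=g[r]; m=(row[:,1]<45)&(row[:,2]>60); x=np.nonzero(m[120:240])[0]+120
    if len(x): w=plane(c1,[(x.min(),r),(x.max(),r)],.12)[:,:2]; print(r,x.min(),x.max(),w.mean(0).round(4),np.linalg.norm(w[1]-w[0]).round(4))
```

```text
[[ 0.5032 -0.3277  0.112 ]
 [ 0.5232 -0.3257  0.112 ]
 [ 0.5225 -0.3133  0.112 ]]
ctr [ 0.51285522 -0.32050806  0.112     ] len 0.020115110619921148 0.012422113614361097
x az -174.25315314008282 y az 93.3101921318741
x az -173.81015971481474 0.01641027037000242 [[ 0.50332016 -0.31467702  0.066     ]
 [ 0.51963476 -0.31290761  0.066     ]]
y az 96.50771111583454 0.03215097596750167
[[-0.975  0.224 -0.001]
 [ 0.224  0.975  0.001]
 [ 0.002  0.001 -1.   ]]
90 135 217 [0.3965 0.2334] 0.0687
98 136 218 [0.4028 0.2323] 0.0692
106 140 219 [0.4095 0.2324] 0.0672
114 141 220 [0.416  0.2313] 0.0677
122 143 221 [0.4227 0.2306] 0.0673
130 144 197 [0.427  0.2188] 0.0461
138 145 200 [0.4339 0.2184] 0.0482
146 143 203 [0.4408 0.2167] 0.053
154 149 225 [0.4504 0.2267] 0.0677
162 151 208 [0.4558 0.2181] 0.0511
170 120 209 [0.4598 0.2028] 0.0803
178 199 211 [0.4752 0.2363] 0.011
186 200 212 [0.4827 0.2352] 0.011
194 202 213 [0.4904 0.2344] 0.0102
202 203 214 [0.4982 0.2332] 0.0103
210 204 215 [0.506 0.232] 0.0104
218 205 216 [0.514  0.2308] 0.0104
226 211 218 [0.5228 0.2324] 0.0067
234 212 219 [0.5311 0.2311] 0.0068
```

Emit:
step_arm:
  commands:
    - {"travel": [-0.01,-0.013,0.02],"turn": [0,0,-8]}
    - {"travel": [-0.01,-0.013,0.03],"turn": [0,0,-16]}
    - {"travel": [-0.01,-0.013,0.05],"turn": [0,0,-18.5]}
    - {"travel": [-0.01,-0.013,0.08],"turn": [0,0,-18.5]}
    - {"travel": [-0.01,-0.013,0.08],"turn": [0,0,-18.5]}

```text
time: 3.1
position: [0.5115, -0.3155, 0.153]
tool_rot: [0.157, -3.132, -0.008]
ft_force: [0.2, 0.3, 0.6]
grip_width: 0.598
grip_force: 0.0
```

Run:
```python
from h import *
c,im,s=grab(); print(np.round(s["position"],4),np.round(s["joint_positions"],2)); 
import pickle; np.save("pics/w3.npy",im); pickle.dump(c,open("pics/w3.pkl","wb"))
R=Ro.from_rotvec(s["tool_rot"]).as_matrix();print(R.round(3))
p=proj(c,[[.5125,-.320,.112]])[0]; print(p)
cv2.imwrite("pics/w3.png",cv2.resize(im[130:330,150:400,::-1],(750,600),interpolation=cv2.INTER_CUBIC))
```

```text
[ 0.5115 -0.3155  0.153 ] [-0.06  0.32  0.69  1.7  -0.22  1.2   2.35]
[[-0.995 -0.1   -0.006]
 [-0.1    0.995  0.005]
 [ 0.005  0.005 -1.   ]]
[248.87183639 222.56256582]
```

View pics/w3.png

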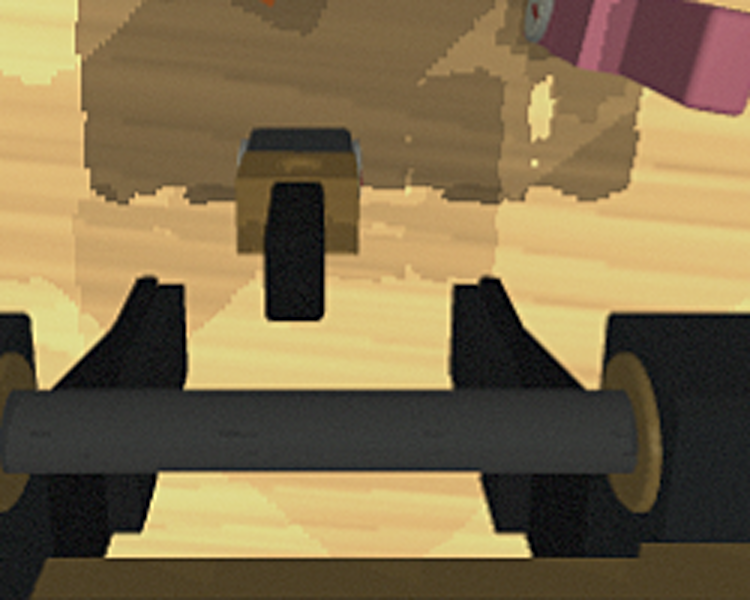

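Well aligned: the fin is at crop (295,250), square to the fingers and about 5 mm left of their middle.

Emit:
step_arm:
  commands:
    - {"travel": [-0.001,-0.005,0.03],"turn": [0,0,0]}
    - {"travel": [-0.001,-0.005,0.063],"turn": [0,0,0]}
    - {"travel": [-0.001,-0.005,0.063],"turn": [0,0,0]}

```text
time: 3.45
position: [0.5132, -0.3219, 0.0913]
tool_rot: [0.154, -3.133, -0.005]
ft_force: [-0.4, 0.8, 0.6]
grip_width: 0.597
grip_force: 0.0
```

Emit:
step_arm:
  commands:
    - {"travel": [0,0,0],"turn": [0,0,0]}
    - {"travel": [0,0,0],"turn": [0,0,0]}
    - {"travel": [0,0,0],"turn": [0,0,0]}
    - {"travel": [0,0,0],"turn": [0,0,0]}
    - {"travel": [0,0,0],"turn": [0,0,0]}
  gripper: 0.0
  force: 20

```text
time: 3.95
position: [0.515, -0.3246, 0.0944]
tool_rot: [-0.152, 3.137, -0.0]
ft_force: [0.9, 0.5, 0.1]
grip_width: 0.234
grip_force: 0.3
```

Emit:
step_arm:
  commands:
    - {"travel": [0,0,0],"turn": [0,0,0]}
    - {"travel": [0,0,0],"turn": [0,0,0]}
    - {"travel": [0,0,0],"turn": [0,0,0]}

```text
time: 4.25
position: [0.5148, -0.3243, 0.0938]
tool_rot: [-0.153, 3.138, 0.001]
ft_force: [0.7, 1.0, 2.3]
grip_width: 0.156
grip_force: 20.0
```

Run:
```python
from h import *
for i in range(3):
    c,im,s=grab(); print(s["time"],np.round(s["position"],4),np.round(s["tool_rot"],3),s["grip_width"],s["grip_force"],np.round(s["ft_force"],2),np.round(s["joint_positions"],3))
```

```text
4.25 [ 0.5148 -0.3243  0.0938] [-1.530e-01  3.138e+00  1.000e-03] 0.15615109882022082 20.000664456747472 [0.68 0.97 2.28] [-0.026  0.398  0.67   1.744 -0.274  1.095  2.4  ]
4.3 [ 0.5148 -0.3243  0.0938] [-1.530e-01  3.138e+00  1.000e-03] 0.16043987482194252 20.00084376661107 [-0.36  0.97  2.9 ] [-0.026  0.398  0.67   1.744 -0.274  1.095  2.4  ]
4.35 [ 0.5148 -0.3243  0.0938] [-1.530e-01  3.138e+00  1.000e-03] 0.15810204737976416 20.00114222522825 [-0.22  0.82  2.48] [-0.026  0.398  0.67   1.744 -0.274  1.095  2.4  ]
```

Emit:
step_arm:
  commands:
    - {"travel": [0,0,-0.03],"turn": [0,0,0]}
    - {"travel": [0,0,-0.07],"turn": [0,0,0]}
    - {"travel": [-0.02,0.02,-0.11],"turn": [0,0,0]}
    - {"travel": [-0.04,0.06,-0.115],"turn": [0,0,4]}
    - {"travel": [-0.05,0.11,-0.115],"turn": [0,0,8]}

```text
time: 4.9
position: [0.5552, -0.2122, 0.21]
tool_rot: [0.077, 3.137, -0.004]
ft_force: [0.7, 1.3, -4.0]
grip_width: 0.163
grip_force: 20.0
```

```bash
cat >> h.py <<'E'
def go(p,az,s=None):
    "tool-frame travel/turn to reach world TCP p with tool x at azimuth az deg, tool vertical"
    s=s or ctrl.get_state(); R=Ro.from_rotvec(s["tool_rot"]).as_matrix(); a=np.radians(az)
    D=np.array([[np.cos(a),np.sin(a),0],[np.sin(a),-np.cos(a),0],[0,0,-1]])
    print("pos",np.round(s["position"],4),"x az",np.degrees(np.arctan2(R[1,0],R[0,0])).round(2),"tilt",R[:2,2].round(4),"F",np.round(s["ft_force"],1),"q",np.round(s["joint_positions"],2))
    print("travel",(R.T@(np.array(p)-s["position"])).round(4),"turn",np.degrees(Ro.from_matrix(R.T@D).as_rotvec()).round(2))
E
python3 -c "
from h import *
go([.605,.219,.205],172.6)"
```

```text
pos [ 0.5552 -0.2122  0.21  ] x az 177.2 tilt [ 0.0038 -0.0026] F [ 0.7  1.3 -4. ] q [-0.26  0.25  0.68  1.66 -0.16  1.29  1.97]
travel [-0.0287  0.4331  0.0041] turn [-0.13  0.23  4.6 ]
```

Emit:
step_arm:
  commands:
    - {"travel": [-0.01,0.05,0.0],"turn": [0,0,2]}
    - {"travel": [-0.02,0.1,0.0],"turn": [0,0,4]}
    - {"travel": [-0.028,0.15,0.0],"turn": [0,0.2,4.6]}
    - {"travel": [-0.028,0.2,0.0],"turn": [0,0.2,4.6]}
    - {"travel": [-0.028,0.25,0.0],"turn": [0,0.2,4.6]}

```text
time: 5.4
position: [0.5916, 0.0364, 0.2075]
tool_rot: [-0.193, -3.131, 0.001]
ft_force: [0.8, -0.1, -2.9]
grip_width: 0.154
grip_force: 20.0
```

Emit:
step_arm:
  commands:
    - {"travel": [0,0.05,0],"turn": [0,0,0]}
    - {"travel": [0,0.1,0.0],"turn": [0,0,0]}
    - {"travel": [0,0.145,0.0],"turn": [0,0,0]}
    - {"travel": [0,0.17,0],"turn": [0,0,0]}
    - {"travel": [0,0.17,0.0],"turn": [0,0,0]}

```text
time: 5.9
position: [0.6115, 0.2102, 0.2064]
tool_rot: [-0.179, -3.13, -0.002]
ft_force: [-0.7, 0.1, -3.5]
grip_width: 0.16
grip_force: 20.0
```

```bash
python3 -c "
from h import *
go([.605,.219,.165],172.6)"
```

```text
pos [0.6115 0.2102 0.2064] x az 173.44 tilt [-0.006   0.0016] F [-0.7  0.1 -3.5] q [-0.73  0.35  0.46  1.51 -0.16  1.32  1.2 ]
travel [0.0072 0.008  0.0415] turn [ 0.05 -0.35  0.84]
```

Emit:
step_arm:
  commands:
    - {"travel": [0.002,0.008,0.02],"turn": [0,-0.3,0.8]}
    - {"travel": [0.002,0.008,0.0415],"turn": [0,-0.3,0.8]}
    - {"travel": [0.002,0.008,0.0415],"turn": [0,-0.3,0.8]}
    - {"travel": [0.002,0.008,0.0415],"turn": [0,-0.3,0.8]}

```text
time: 6.3
position: [0.6115, 0.2103, 0.1664]
tool_rot: [0.217, 3.134, -0.003]
ft_force: [-0.0, -0.2, -2.0]
grip_width: 0.155
grip_force: 20.0
```

Run:
```python
from h import *
import pickle
c,im,s=grab(); go([.605,.219,.165],172.6,s); np.save("pics/w4.npy",im); pickle.dump(c,open("pics/w4.pkl","wb"))
w=cv2.resize(im[20:270,130:380,::-1],(600,600),interpolation=cv2.INTER_CUBIC)
cs,si,_=grab("side"); np.save("pics/side4.npy",si)
b=cv2.resize(si[90:170,190:270,::-1],(200,200),interpolation=cv2.INTER_CUBIC)
ct,ti,_=grab("top"); np.save("pics/top4.npy",ti)
d=cv2.resize(ti[160:240,100:180,::-1],(200,200),interpolation=cv2.INTER_CUBIC)
cv2.imwrite("pics/w4.png",np.hstack([w,np.vstack([b,d,0*b])]))
```

```text
pos [0.6115 0.2103 0.1664] x az 172.09 tilt [ 0.0003 -0.002 ] F [-0.  -0.2 -2. ] q [-0.74  0.37  0.46  1.57 -0.17  1.24  1.19]
travel [0.0077 0.0077 0.0014] turn [-0.11  0.03 -0.51]
```

View pics/w4.png

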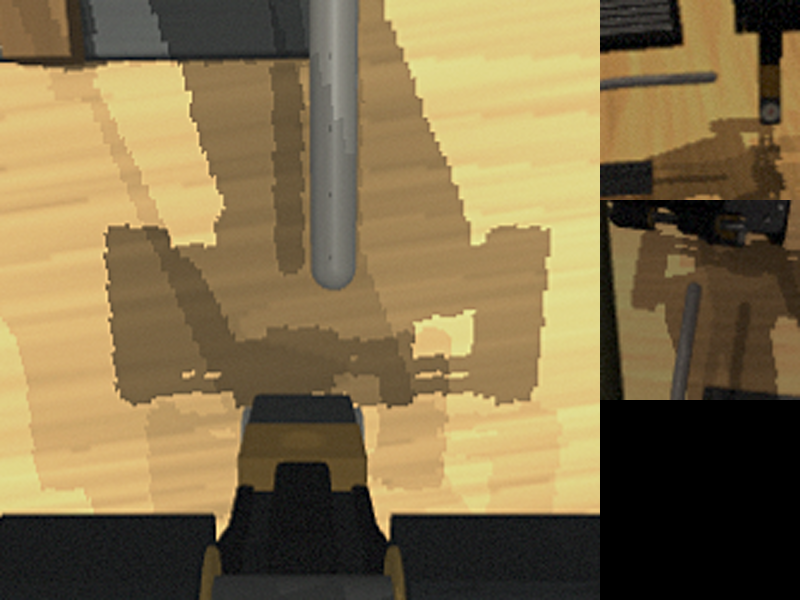

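The wrist view shows the rod coming in at crop x≈334, with its round end at (333,290). The brass leading face is centred at x≈304, so the tool has to shift right. I'll work out the offsets in tool axes.

Run:
```python
from h import *
import pickle
im=np.load("pics/w4.npy"); c=pickle.load(open("pics/w4.pkl","rb")); s=ctrl.get_state()
R=Ro.from_rotvec(s["tool_rot"]).as_matrix(); p0=np.array(s["position"])
tl=lambda X:(X-p0)@R
hsv=cv2.cvtColor(im,cv2.COLOR_RGB2HSV)
L=[]
for r in range(40,138,6):
    m=(hsv[r,250:290,1]<60); x=np.nonzero(m)[0]+250
    if not len(x): continue
    # longest run
    run=max(np.split(x,np.nonzero(np.diff(x)>1)[0]+1),key=len); a,b=run[0]-.5,run[-1]+.5
    w=tl(plane(c,[(a,r),(b,r)],.12)); L.append(w.mean(0)); print(r,a,b,w.mean(0).round(4),(w[1,1]-w[0,1]).round(4))
L=np.array(L); k=np.polyfit(L[:,0],L[:,1],1); print("rod slope deg",np.degrees(np.arctan(k[0])),"y at x=0.05",np.polyval(k,.05))
print("tip",tl(plane(c,[(268.8,140.8)],.12)))
zb=p0[2]-.0428
# brass front face edges at bore height & top
for r,row,z in((442,442,zb),(458,458,zb+.015)):
    rr=int(round(20+r/2.4)); m=(hsv[rr,215:300,0]<32)&(hsv[rr,215:300,1]>110)
    print(rr,"".join("#" if v else "." for v in m), tl(plane(c,[(130+242/2.4,rr),(130+365.5/2.4,rr)],z)).round(4).tolist())
# side view
si=np.load("pics/side4.npy"); C=cam("side"); h=cv2.cvtColor(si,cv2.COLOR_RGB2HSV)
m=((h[...,0]<30)&(h[...,1]>120)&(h[...,2]<150)).astype(np.uint8)
sub=m[105:140,250:266]; 
for r in range(108,142,1): print(r,[tuple(int(q) for q in v) for v in si[r,[256,258,260]]])
bore=p0+R@np.array([.002,0,.0428]); print("pred bore near face",proj(C,[bore+R@np.array([0,-.017,0]),bore+R@np.array([0,-.017,.015]),bore+R@np.array([0,-.017,-.015])]))
tip=plane(c,[(268.8,140.8)],.12)[0]; print("tip w",tip,"pred side",proj(C,[tip,tip-[0,0,.006],tip+[0,0,.006]]))
```

```text
40 249.5 278.5 [0.1145 0.0037 0.048 ] 0.0172
46 258.5 278.5 [0.1112 0.0064 0.048 ] 0.0119
52 258.5 278.5 [0.108  0.0065 0.048 ] 0.012
58 258.5 278.5 [0.1047 0.0065 0.048 ] 0.012
64 258.5 278.5 [0.1014 0.0065 0.0481] 0.0121
70 258.5 278.5 [0.098  0.0066 0.0481] 0.0122
76 258.5 278.5 [0.0946 0.0066 0.0481] 0.0122
82 258.5 278.5 [0.0912 0.0067 0.0481] 0.0123
88 258.5 278.5 [0.0877 0.0067 0.0481] 0.0124
94 259.5 277.5 [0.0842 0.0067 0.0481] 0.0112
100 259.5 277.5 [0.0806 0.0068 0.0481] 0.0112
106 259.5 277.5 [0.077  0.0068 0.0481] 0.0113
112 259.5 277.5 [0.0734 0.0069 0.0482] 0.0114
118 259.5 277.5 [0.0697 0.0069 0.0482] 0.0114
124 259.5 277.5 [0.066  0.0069 0.0482] 0.0115
130 259.5 277.5 [0.0622 0.007  0.0482] 0.0116
136 260.5 276.5 [0.0584 0.007  0.0482] 0.0103
rod slope deg -1.4808544701235349 y at x=0.05 0.007502832194458257
tip [[0.0553411  0.00725167 0.04822787]]
204 ###############.##################################################.################## [[0.0139, -0.018, 0.0427], [0.0139, 0.0165, 0.0428]]
211 ###########################################################################
[... 1142 characters left out ...]
 67, 55), (57, 55, 47)]
133 [(73, 68, 59), (73, 57, 50), (74, 68, 60)]
134 [(74, 69, 57), (70, 43, 36), (73, 71, 60)]
135 [(76, 71, 57), (69, 52, 40), (73, 67, 58)]
136 [(78, 69, 62), (77, 67, 54), (67, 67, 56)]
137 [(71, 66, 59), (80, 78, 63), (51, 48, 45)]
138 [(30, 31, 29), (42, 37, 30), (19, 21, 20)]
139 [(27, 16, 17), (35, 29, 22), (56, 45, 20)]
140 [(99, 74, 39), (105, 75, 43), (160, 121, 69)]
141 [(108, 81, 43), (106, 76, 42), (162, 121, 68)]
pred bore near face [[258.3274773  123.13418622]
 [258.38330669 128.14351779]
 [258.27044729 118.02721486]]
tip w [0.55912037 0.22597194 0.12      ] pred side [[236.96760166 120.72548396]
 [237.06325746 122.7107    ]
 [236.8713061  118.72525323]]
```

Emit:
step_arm:
  commands:
    - {"travel": [0.0,0.004,0.002],"turn": [-0.1,0,-0.6]}
    - {"travel": [0.0,0.008,0.0035],"turn": [-0.1,0,-0.6]}
    - {"travel": [0.0,0.008,0.0035],"turn": [-0.1,0,-0.6]}
    - {"travel": [0.0,0.008,0.0035],"turn": [-0.1,0,-0.6]}
    - {"travel": [0.0,0.008,0.0035],"turn": [-0.1,0,-0.6]}

```text
time: 6.95
position: [0.6129, 0.2196, 0.1636]
tool_rot: [0.198, 3.133, 0.002]
ft_force: [-1.1, -0.3, -3.2]
grip_width: 0.157
grip_force: 20.0
```

```bash
cat > m.py <<'E'
from h import *
def rod(c,im,s,r0,r1):
    R=Ro.from_rotvec(s["tool_rot"]).as_matrix(); p0=np.array(s["position"]); tl=lambda X:(X-p0)@R
    hsv=cv2.cvtColor(im,cv2.COLOR_RGB2HSV); L=[]
    for r in range(r0,r1,4):
        x=np.nonzero(hsv[r,235:290,1]<60)[0]+235
        if not len(x): continue
        run=max(np.split(x,np.nonzero(np.diff(x)>1)[0]+1),key=len)
        w=tl(plane(c,[(run[0]-.5,r),(run[-1]+.5,r)],.12))
        if abs(w[1,1]-w[0,1]-.0117)<.002: L.append(w.mean(0))
    L=np.array(L)
    if len(L)<4: print("few",len(L)); return
    k=np.polyfit(L[:,0],L[:,1],1); print("rod deg",np.degrees(np.arctan(k[0])).round(2),"y@.014",np.polyval(k,.014).round(4),"lowest x",L[:,0].min().round(4),"n",len(L))
E
python3 - <<'E'
from m import *
import pickle
c,im,s=grab(); go([.605,.219,.1628],172.7,s); rod(c,im,s,40,150)
print("old:"); im=np.load("pics/w4.npy"); c4=pickle.load(open("pics/w4.pkl","rb"));
E
```

```text
pos [0.6129 0.2196 0.1636] x az 172.76 tilt [0.002  0.0012] F [-1.1 -0.3 -3.2] q [-0.74  0.38  0.45  1.56 -0.18  1.24  1.19]
travel [ 0.0078 -0.0016  0.0008] turn [0.08 0.1  0.06]
rod deg 0.04 y@.014 -0.0009 lowest x 0.0575 n 24
old:
```

Emit:
step_arm:
  commands:
    - {"travel": [0.01,0.0,0.001],"turn": [0,0,0]}
    - {"travel": [0.02,0.0,0.001],"turn": [0,0,0]}
    - {"travel": [0.03,0.0,0.001],"turn": [0,0,0]}
    - {"travel": [0.034,0.0,0.001],"turn": [0,0,0]}
    - {"travel": [0.034,0.0,0.001],"turn": [0,0,0]}

```text
time: 7.5
position: [0.5783, 0.2246, 0.1628]
tool_rot: [0.196, 3.134, 0.004]
ft_force: [0.5, 0.1, -2.8]
grip_width: 0.159
grip_force: 20.0
```

Run:
```python
from m import *
c,im,s=grab(); go([.58,.223,.1628],172.7,s); rod(c,im,s,20,200)
cv2.imwrite("pics/w5.png",cv2.resize(im[90:250,180:340,::-1],(600,600),interpolation=cv2.INTER_CUBIC))
```

```text
pos [0.5783 0.2246 0.1628] x az 172.83 tilt [0.0019 0.0022] F [ 0.5  0.1 -2.8] q [-0.78  0.32  0.45  1.64 -0.15  1.21  1.15]
travel [-0.0019 -0.0014 -0.    ] turn [0.14 0.09 0.13]
rod deg 0.32 y@.014 -0.0017 lowest x 0.0261 n 26
```

View pics/w5.png

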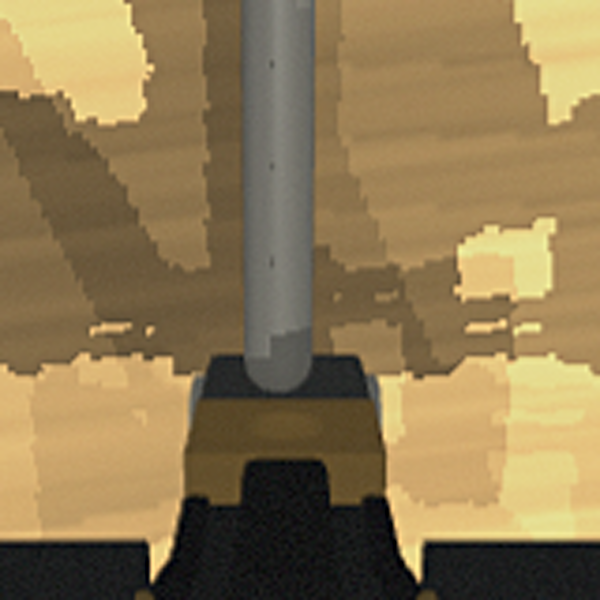

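The rod tip is right in front of the brass. The rod centre is at crop x=279 and the brass at 285, so about 1 mm of correction to the left is needed.

Emit:
step_arm:
  commands:
    - {"travel": [0.0,-0.001,0.0],"turn": [0,0,0]}
    - {"travel": [0.003,-0.001,0.0],"turn": [0,0,0]}
    - {"travel": [0.006,-0.001,0.0],"turn": [0,0,0]}
    - {"travel": [0.009,-0.001,0.0],"turn": [0,0,0]}
    - {"travel": [0.009,-0.001,0.0],"turn": [0,0,0]}

```text
time: 8.05
position: [0.5696, 0.2244, 0.1624]
tool_rot: [0.198, 3.134, 0.003]
ft_force: [-0.1, 0.5, -3.0]
grip_width: 0.158
grip_force: 20.0
```

Emit:
step_arm:
  commands:
    - {"travel": [0.002,0.0,0.0],"turn": [0,0,0]}
    - {"travel": [0.004,0.0,0.0],"turn": [0,0,0]}

```text
time: 8.25
position: [0.5661, 0.2247, 0.1625]
tool_rot: [0.198, 3.133, 0.002]
ft_force: [-0.8, 0.6, -2.9]
grip_width: 0.159
grip_force: 20.0
```

Run:
```python
from m import *
c,im,s=grab(); go([.566,.225,.1628],172.7,s); rod(c,im,s,20,200)
for i in range(4): print(np.round(grab()[2]["ft_force"],1))
```

```text
pos [0.5661 0.2247 0.1625] x az 172.76 tilt [0.0021 0.0013] F [-0.8  0.6 -2.9] q [-0.8   0.29  0.45  1.67 -0.13  1.21  1.13]
travel [ 0.0001  0.0003 -0.0003] turn [0.09 0.11 0.06]
rod deg -0.05 y@.014 0.0001 lowest x 0.0178 n 24
[ 0.1 -0.5 -2.9]
[-0.3  0.  -3.1]
[ 0.4  0.4 -1.9]
[-0.1  0.2 -2.2]
```

Emit:
step_arm:
  commands:
    - {"travel": [0.002,0.0,0.0],"turn": [0,0,0]}
    - {"travel": [0.004,0.0,0.0],"turn": [0,0,0]}
    - {"travel": [0.006,0.0,0.0],"turn": [0,0,0]}
    - {"travel": [0.008,0.0,0.0],"turn": [0,0,0]}
    - {"travel": [0.01,0.0,0.0],"turn": [0,0,0]}

```text
time: 9.0
position: [0.556, 0.226, 0.1625]
tool_rot: [0.198, 3.133, 0.003]
ft_force: [0.2, 0.3, -2.5]
grip_width: 0.158
grip_force: 20.0
```

Run:
```python
from m import *
for i in range(5): c,im,s=grab(); print(np.round(s["ft_force"],1),np.round(s["torque"],2))
go([.556,.226,.1628],172.7,s); rod(c,im,s,20,200)
cv2.imwrite("pics/w6.png",im[...,::-1])
```

```text
[ 0.2  0.3 -2.5] [ 0.01 -0.03 -0.02]
[ 0.1 -0.1 -2. ] [ 0.01  0.08 -0.01]
[-0.1  0.4 -3.6] [ 0.03 -0.01 -0.02]
[ 0.3 -0.2 -3.1] [-0.01 -0.03 -0.  ]
[-0.6  0.2 -3.4] [0.03 0.04 0.03]
pos [0.5562 0.226  0.1625] x az 172.77 tilt [0.0021 0.0015] F [-0.6  0.2 -3.4] q [-0.81  0.27  0.45  1.69 -0.13  1.2   1.11]
travel [ 0.0002  0.     -0.0003] turn [0.1  0.11 0.07]
rod deg 0.08 y@.014 -0.0 lowest x 0.0178 n 21
```

Emit:
step_arm:
  commands:
    - {"travel": [0.004,0.0,0.0],"turn": [0,0,0]}
    - {"travel": [0.008,0.0,0.0],"turn": [0,0,0]}
    - {"travel": [0.012,0.0,0.0],"turn": [0,0,0]}
    - {"travel": [0.016,0.0,0.0],"turn": [0,0,0]}
    - {"travel": [0.02,0.0,0.0],"turn": [0,0,0]}

```text
time: 9.75
position: [0.536, 0.2286, 0.1625]
tool_rot: [0.198, 3.133, 0.003]
ft_force: [0.9, 0.1, -2.8]
grip_width: 0.162
grip_force: 20.0
```

```bash
cat > path.py <<'E'
from m import *
import sys
B0=np.array([.4738,.2365]); AZ=172.75; off=.003; Rb=.14
def pose(sarc):
    "TCP xy and tool-x azimuth for carriage centre at arc s from the bend start"
    f=max(sarc,0)/Rb; a=np.radians(AZ); h=np.array([np.cos(a),np.sin(a)]); C=B0+Rb*np.array([-h[1],h[0]])
    a2=a+f; p=C+Rb*np.array([np.sin(a2),-np.cos(a2)]); h2=np.array([np.cos(a2),np.sin(a2)])
    if sarc<0: p=B0+sarc*h
    return p-off*h2, AZ+np.degrees(f)
def chk(targets,z=.1628,n=4):
    F=[];T=[]
    for i in range(n): c,im,s=grab(); F.append(s["ft_force"]);T.append(s["torque"])
    R=Ro.from_rotvec(s["tool_rot"]).as_matrix(); az=np.degrees(np.arctan2(R[1,0],R[0,0]))%360
    p=np.array(s["position"]); h=R[:2,0]; cen=p[:2]+off*h; a=np.radians(AZ)
    d=cen-B0; sx=d@[np.cos(a),np.sin(a)]; sy=d@[-np.sin(a),np.cos(a)]
    if sx<=0: st,err=sx,sy
    else:
        st=np.arctan2(sx,Rb-sy)*Rb; err=Rb-np.hypot(sx,Rb-sy)
    F=np.mean(F,0);T=np.mean(T,0)
    print("t",s["time"],"s",round(st*1000,1),"err_left mm",round(err*1000,2),"az-path",round(az-AZ-np.degrees(max(st,0)/Rb),2),"z",p[2].round(4),"tilt",R[:2,2].round(4),"q",np.round(s["joint_positions"],2),"grip",round(s["grip_width"],3))
    print("F tool",(R.T@F).round(2),"T tool",(R.T@T).round(3))
    for q in targets:
        xy,A=pose(q); a=np.radians(A); D=np.array([[np.cos(a),np.sin(a),0],[np.sin(a),-np.cos(a),0],[0,0,-1]])
        print(q,"travel",(R.T@(np.r_[xy,z]-p)).round(4),"turn",np.degrees(Ro.from_matrix(R.T@D).as_rotvec()).round(2))
    return c,im,s
E
python3 -c "
from path import *
c,im,s=chk([-.045,-.03,-.01]); rod(c,im,s,0,150)"
python3 - <<'E'
from path import *
import pickle
im=np.load("pics/w1.npy");c=pickle.load(open("pics/w1.pkl","rb")); h=cv2.cvtColor(im,cv2.COLOR_RGB2HSV)
red=((h[...,0]<8)|(h[...,0]>172))&(h[...,1]>150)&(h[...,2]>60)
red[100:]=0; red[:,60:60]=0; ys,xs=np.nonzero(red[:, :180]); print("red",xs.min(),xs.max(),ys.min(),ys.max())
a=np.radians(AZ);C=B0+Rb*np.array([-np.sin(a),np.cos(a)])
def arc(px,z):
    w=plane(c,px,z)[:,:2]-C; return ((np.degrees(np.arctan2(w[:,1],w[:,0]))-82.75)%360)*np.pi/180*Rb*1000, np.linalg.norm(w,axis=1)*1000
# sample image colours along the rod axis top line
for sm in range(80,145,2):
    f=sm/140; X=np.r_[C+Rb*np.array([np.sin(a+f),-np.cos(a+f)]),.12]
    o=[]
    for dz,rr in((.006,.006),(.0135,.0135),(.017,.017)):
        p=proj(c,[X+[0,0,dz]])[0]; u,v=p.round().astype(int)
        o.append(tuple(int(q) for q in im[v,u]) if 0<=v<384 and 0<=u<512 else None)
    print(sm,*o)
E
```

```text
t 9.9 s -59.8 err_left mm -0.07 az-path 0.04 z 0.1625 tilt [0.002  0.0017] q [-0.83  0.23  0.44  1.74 -0.11  1.19  1.08] grip 0.163
F tool [-0.43  0.67  2.67] T tool [-0.003  0.043  0.025]
-0.045 travel [ 0.0148 -0.0001 -0.0003] turn [0.11 0.1  0.04]
-0.03 travel [ 0.0298 -0.     -0.0003] turn [0.11 0.1  0.04]
-0.01 travel [ 0.0498 -0.     -0.0004] turn [0.11 0.1  0.04]
rod deg 1.08 y@.014 -0.0008 lowest x 0.05 n 6
red 85 123 17 65
80 (225, 223, 212) (195, 191, 177) (191, 185, 174)
82 (222, 220, 204) (191, 188, 174) (188, 183, 170)
84 (227, 225, 214) (197, 193, 180) (187, 182, 168)
86 (222, 221, 208) (189, 185, 173) (172, 170, 157)
88 (221, 219, 205) (197, 194, 180) (184, 182, 167)
90 (219, 216, 202) (191, 187, 173) (131, 130, 120)
92 (211, 208, 193) (197, 193, 180) (189, 185, 171)
94 (217, 216, 200) (196, 193, 180) (190, 185, 173)
96 (196, 192, 178) (195, 191, 178) (193, 187, 175)
98 (221, 219, 206) (188, 185, 172) (184, 180, 168)
100 (221, 219, 207) (199, 194, 181) (187, 184, 169)
102 (221, 219, 204) (200, 198, 182) (190, 187, 174)
104 (212, 209, 194) (186, 182, 168) (174, 171, 159
[... 223 characters left out ...]
, 195) (101, 99, 93) (25, 18, 21)
116 (227, 223, 206) (17, 18, 17) (44, 41, 42)
118 (15, 15, 16) (43, 41, 39) (42, 43, 39)
120 (48, 46, 43) (46, 48, 44) (45, 41, 41)
122 (43, 43, 39) (41, 42, 37) (45, 44, 42)
124 (43, 42, 38) (46, 44, 42) (46, 44, 41)
126 (41, 38, 35) (46, 44, 41) (43, 41, 35)
128 (39, 41, 38) (46, 44, 44) (44, 43, 42)
130 (45, 44, 43) (44, 43, 42) (39, 46, 40)
132 (46, 45, 41) (71, 28, 27) (126, 31, 27)
134 (41, 41, 36) (126, 31, 27) (216, 52, 48)
136 (81, 24, 24) (215, 54, 49) (214, 53, 48)
138 (197, 60, 53) (214, 53, 48) (214, 52, 47)
140 (216, 56, 52) (214, 52, 47) (214, 54, 48)
142 (216, 56, 51) (214, 54, 48) (210, 46, 42)
144 (214, 52, 47) (210, 46, 42) (206, 110, 102)
```

Emit:
step_arm:
  commands:
    - {"travel": [0.005,0.0,0.0],"turn": [0,0,0]}
    - {"travel": [0.01,0.0,0.0],"turn": [0,0,0]}
    - {"travel": [0.015,0.0,0.0],"turn": [0,0,0]}
    - {"travel": [0.02,0.0,0.0],"turn": [0,0,0]}
    - {"travel": [0.025,0.0,0.0],"turn": [0,0,0]}

```text
time: 10.45
position: [0.511, 0.2317, 0.1624]
tool_rot: [0.198, 3.134, 0.003]
ft_force: [-0.6, -0.4, -2.1]
grip_width: 0.159
grip_force: 20.0
```

```bash
python3 -c "
from path import *
c,im,s=chk([-.02,-.01,0,.01,.02]); rod(c,im,s,60,150)
cv2.imwrite('pics/w7.png',im[...,::-1])"
```

```text
t 10.6 s -34.8 err_left mm -0.09 az-path 0.05 z 0.1625 tilt [0.0021 0.0018] q [-0.86  0.19  0.43  1.79 -0.08  1.18  1.04] grip 0.163
F tool [ 0.14 -0.12  2.93] T tool [ 0.008  0.029 -0.018]
-0.02 travel [ 0.0148 -0.0001 -0.0003] turn [0.12 0.11 0.05]
-0.01 travel [ 0.0248 -0.0001 -0.0003] turn [0.12 0.11 0.05]
0 travel [ 0.0348 -0.0001 -0.0004] turn [0.12 0.11 0.05]
0.01 travel [ 0.0448 -0.0002 -0.0004] turn [ 0.11  0.11 -4.05]
0.02 travel [ 0.0547 -0.001  -0.0004] turn [ 0.11  0.12 -8.14]
few 0
```

Run:
```python
from path import *
import pickle
a=np.radians(AZ);h0=np.array([np.cos(a),np.sin(a)]);C=B0+Rb*np.array([-h0[1],h0[0]])
def prof(c,im,name):
    print(name)
    for sm in list(range(-40,0,10))+list(range(0,116,8)):
        f=max(sm,0)/140; n=np.array([np.sin(a+f),-np.cos(a+f)]); ctr=C+Rb*n+(h0*sm/1000 if sm<0 else 0)
        e=np.arange(-.014,.0141,.0005); X=np.c_[ctr+e[:,None]*n,np.full(len(e),.12)]
        p=proj(c,X)
        if p.min()<2 or p[:,0].max()>508 or p[:,1].max()>215: continue
        col=cv2.remap(im,p[:,0].astype(np.float32)[None],p[:,1].astype(np.float32)[None],cv2.INTER_LINEAR)[0]
        g=col.astype(int); sat=g.max(1)-g.min(1); v=g.max(1)
        print(sm,"v"," ".join(str(q) for q in v[::3]),"| sat"," ".join(str(q) for q in sat[::3]))
im=np.load("pics/w1.npy");c=pickle.load(open("pics/w1.pkl","rb")); prof(c,im,"w1")
c,im,s=grab(); prof(c,im,"now")
```

```text
w1
-30 v 217 216 215 216 220 166 80 85 90 90 88 85 81 102 206 198 197 199 198 | sat 101 101 102 101 105 66 1 5 8 7 7 7 4 22 99 92 93 93 92
-20 v 220 220 222 224 230 171 83 86 89 92 89 85 81 105 215 210 209 207 208 | sat 102 103 103 103 107 70 5 8 7 5 7 6 4 27 103 100 99 99 98
-10 v 223 222 223 224 216 158 81 87 90 91 89 83 81 102 209 203 201 200 200 | sat 103 102 103 104 104 63 4 7 7 7 7 6 4 24 100 97 96 95 95
0 v 214 213 213 212 217 153 80 89 89 91 89 85 83 117 212 209 209 208 207 | sat 100 102 101 101 104 59 3 6 6 6 6 6 5 33 102 99 98 99 97
8 v 218 217 217 217 223 149 81 88 91 91 88 84 80 95 217 212 214 226 116 | sat 102 101 104 102 106 55 4 7 8 6 6 5 4 20 105 101 102 107 53
16 v 90 69 40 45 44 60 87 86 92 105 117 109 104 85 44 44 44 42 45 | sat 4 2 3 2 3 1 6 7 6 8 10 7 8 7 1 3 2 2 2
24 v 87 87 86 42 44 61 108 112 121 132 118 107 104 81 43 44 42 53 55 | sat 4 3 3 2 1 3 9 9 9 9 9 10 8 5 2 2 3 2 2
32 v 85 86 91 81 37 66 108 109 120 133 118 108 104 79 41 46 46 50 54 | sat 1 4 6 4 2 5 7 9 10 10 9 9 8 6 1 2 3 2 0
40 v 85 85 88 86 86 83 105 107 114 140 115 107 104 82 44 45 46 51 55 | sat
[... 2311 characters left out ...]
 120 138 146 156 168 147 135 121 71 73 71 74 74 | sat 2 3 1 3 2 2 10 12 14 11 14 12 11 9 2 2 2 2 2
56 v 62 67 51 49 60 58 118 135 144 153 171 148 136 125 73 74 76 73 73 | sat 4 3 2 1 2 3 8 10 12 11 13 12 11 9 2 2 2 2 3
64 v 66 55 51 55 62 45 120 135 145 170 169 149 138 124 72 72 73 75 74 | sat 3 2 1 3 1 4 10 9 12 13 12 13 11 9 3 2 2 3 2
72 v 64 50 51 52 52 48 115 133 140 164 173 152 139 130 72 76 74 73 72 | sat 2 2 2 2 3 3 9 10 10 13 13 11 12 10 2 2 3 2 1
80 v 55 50 51 51 51 52 114 134 143 145 171 151 140 126 73 74 77 74 75 | sat 3 2 2 1 1 2 10 10 12 10 12 12 11 9 4 3 3 1 3
88 v 54 52 51 53 54 65 113 131 141 145 173 153 141 128 65 66 73 74 75 | sat 3 1 2 2 3 2 9 10 12 10 13 13 12 9 3 3 2 4 2
```

The rod profile is centred on my path model, within about 0.3 mm, all the way to s=88 mm. I'll carry on round the bend.

Emit:
step_arm:
  commands:
    - {"travel": [0.008,0.0,0.0],"turn": [0,0,0]}
    - {"travel": [0.016,0.0,0.0],"turn": [0,0,0]}
    - {"travel": [0.024,0.0,0.0],"turn": [0,0,0]}
    - {"travel": [0.032,0.0,0.0],"turn": [0,0,0]}
    - {"travel": [0.038,0.0,0.0],"turn": [0,0,-1.3]}

```text
time: 11.2
position: [0.4729, 0.2367, 0.1623]
tool_rot: [0.16, 3.136, 0.003]
ft_force: [-0.2, -0.5, -2.9]
grip_width: 0.161
grip_force: 20.0
```

```bash
python3 -c "
from path import *
c,im,s=chk([.007,.012,.017,.022,.027])"
```

```text
t 11.35 s 3.3 err_left mm -0.1 az-path 0.03 z 0.1625 tilt [0.0023 0.0019] q [-0.9   0.11  0.41  1.86 -0.05  1.17  1.  ] grip 0.161
F tool [ 0.12 -0.26  2.96] T tool [-0.017  0.038  0.014]
0.007 travel [ 0.0037 -0.0001 -0.0003] turn [ 0.12  0.12 -1.49]
0.012 travel [ 0.0087 -0.0002 -0.0004] turn [ 0.12  0.12 -3.54]
0.017 travel [ 0.0137 -0.0005 -0.0004] turn [ 0.11  0.12 -5.58]
0.022 travel [ 0.0187 -0.0009 -0.0004] turn [ 0.11  0.13 -7.63]
0.027 travel [ 0.0237 -0.0016 -0.0004] turn [ 0.11  0.13 -9.68]
```

Emit:
step_arm:
  commands:
    - {"travel": [0.0037,-0.0001,0.0],"turn": [0,0,-1.5]}
    - {"travel": [0.0087,-0.0002,0.0],"turn": [0,0,-3.5]}
    - {"travel": [0.0137,-0.0005,0.0],"turn": [0,0,-5.6]}
    - {"travel": [0.0187,-0.0009,0.0],"turn": [0,0,-7.6]}
    - {"travel": [0.0237,-0.0016,0.0],"turn": [0,0,-9.7]}

```text
time: 11.9
position: [0.4496, 0.2373, 0.1622]
tool_rot: [-0.108, 3.138, 0.002]
ft_force: [-0.2, 0.4, -2.1]
grip_width: 0.156
grip_force: 20.0
```

```bash
python3 -c "
from path import *
c,im,s=chk([.031,.036,.041,.046,.051])"
```

```text
t 12.05 s 27.0 err_left mm 0.18 az-path -0.0 z 0.1623 tilt [0.0021 0.0017] q [-0.91  0.07  0.39  1.91 -0.03  1.17  1.13] grip 0.159
F tool [0.21 0.01 2.53] T tool [0.002 0.065 0.012]
0.031 travel [ 0.004   0.0002 -0.0005] turn [ 0.09  0.13 -1.63]
0.036 travel [ 0.009   0.0001 -0.0005] turn [ 0.08  0.13 -3.68]
0.041 travel [ 0.014  -0.0002 -0.0005] turn [ 0.08  0.13 -5.72]
0.046 travel [ 0.0189 -0.0007 -0.0005] turn [ 0.08  0.13 -7.77]
0.051 travel [ 0.0239 -0.0014 -0.0005] turn [ 0.08  0.13 -9.82]
```

Emit:
step_arm:
  commands:
    - {"travel": [0.004,0.0002,0.0],"turn": [0,0,-1.6]}
    - {"travel": [0.009,0.0001,0.0],"turn": [0,0,-3.7]}
    - {"travel": [0.014,-0.0002,0.0],"turn": [0,0,-5.7]}
    - {"travel": [0.0189,-0.0007,0.0],"turn": [0,0,-7.8]}
    - {"travel": [0.0239,-0.0014,0.0],"turn": [0,0,-9.8]}

```text
time: 12.6
position: [0.4259, 0.2342, 0.1622]
tool_rot: [-0.376, 3.117, 0.002]
ft_force: [-0.3, -0.0, -3.0]
grip_width: 0.161
grip_force: 20.0
```

```bash
python3 -c "
from path import *
c,im,s=chk([.055,.060,.065,.070,.075])"
```

```text
t 12.75 s 51.0 err_left mm 0.12 az-path -0.03 z 0.1623 tilt [0.0021 0.0017] q [-0.92  0.02  0.37  1.96 -0.01  1.17  1.26] grip 0.159
F tool [0.17 0.15 2.63] T tool [-0.018  0.066  0.03 ]
0.055 travel [ 0.004   0.0001 -0.0005] turn [ 0.07  0.14 -1.66]
0.06 travel [ 0.009   0.     -0.0005] turn [ 0.06  0.14 -3.71]
0.065 travel [ 0.014  -0.0003 -0.0006] turn [ 0.06  0.14 -5.76]
0.07 travel [ 0.019  -0.0008 -0.0006] turn [ 0.06  0.14 -7.8 ]
0.075 travel [ 0.0239 -0.0014 -0.0006] turn [ 0.06  0.14 -9.85]
```

Emit:
step_arm:
  commands:
    - {"travel": [0.004,0.0001,0.0],"turn": [0,0,-1.7]}
    - {"travel": [0.009,0.0,0.0],"turn": [0,0,-3.7]}
    - {"travel": [0.014,-0.0003,0.0],"turn": [0,0,-5.8]}
    - {"travel": [0.019,-0.0008,0.0],"turn": [0,0,-7.8]}
    - {"travel": [0.0239,-0.0014,0.0],"turn": [0,0,-9.8]}

```text
time: 13.3
position: [0.403, 0.2272, 0.1622]
tool_rot: [-0.64, 3.073, 0.002]
ft_force: [-0.1, -0.6, -3.2]
grip_width: 0.155
grip_force: 20.0
```

```bash
python3 -c "
from path import *
c,im,s=chk([.079,.084,.088,.091,.094])
cv2.imwrite('pics/w8.png',cv2.resize(im[60:240,160:340,::-1],(540,540),interpolation=cv2.INTER_CUBIC))"
```

```text
t 13.45 s 75.0 err_left mm 0.02 az-path -0.04 z 0.1622 tilt [0.0021 0.0018] q [-0.93 -0.04  0.36  2.01  0.01  1.17  1.4 ] grip 0.157
F tool [ 0.24 -0.22  2.56] T tool [-0.065  0.049 -0.006]
0.079 travel [ 0.004   0.0001 -0.0006] turn [ 0.04  0.15 -1.7 ]
0.084 travel [ 0.009  -0.0001 -0.0006] turn [ 0.04  0.15 -3.74]
0.088 travel [ 0.013  -0.0003 -0.0006] turn [ 0.04  0.15 -5.38]
0.091 travel [ 0.016  -0.0006 -0.0006] turn [ 0.04  0.15 -6.61]
0.094 travel [ 0.019  -0.0009 -0.0006] turn [ 0.04  0.15 -7.84]
```

View pics/w8.png

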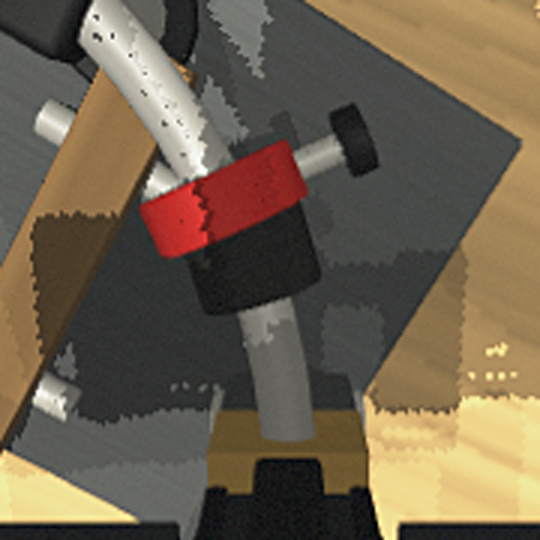

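The nose front is at crop (265,305) and the brass face at row 410, with the rod still centred. Contact should come near s≈103 mm. From here I'll go on by numbers and force.

Emit:
step_arm:
  commands:
    - {"travel": [0.004,0.0001,0.0],"turn": [0,0,-1.7]}
    - {"travel": [0.009,0.0,0.0],"turn": [0,0,-3.7]}
    - {"travel": [0.013,-0.0003,0.0],"turn": [0,0,-5.4]}
    - {"travel": [0.016,-0.0006,0.0],"turn": [0,0,-6.6]}
    - {"travel": [0.019,-0.0009,0.0],"turn": [0,0,-7.8]}

```text
time: 14.0
position: [0.3862, 0.2188, 0.1621]
tool_rot: [-0.846, 3.023, 0.001]
ft_force: [-0.1, -0.1, -3.2]
grip_width: 0.16
grip_force: 20.0
```

```bash
python3 -c "
from path import *
c,im,s=chk([.095,.097,.099,.101,.103,.105])
h=cv2.cvtColor(im,cv2.COLOR_RGB2HSV); a=np.radians(AZ);C=B0+Rb*np.array([-np.sin(a),np.cos(a)])
for sm in range(102,140,2):
    f=sm/140; X=np.r_[C+Rb*np.array([np.sin(a+f),-np.cos(a+f)]),.12]
    print(sm,[im[tuple(proj(c,[X+[0,0,d]])[0].round().astype(int)[::-1])].tolist() for d in (.006,.0135,.017)])
"
```

```text
t 14.15 s 93.8 err_left mm 0.08 az-path 0.02 z 0.1622 tilt [0.0022 0.0017] q [-0.94 -0.08  0.35  2.05  0.03  1.17  1.51] grip 0.162
F tool [ 0.31 -0.25  3.2 ] T tool [-0.055  0.026  0.014]
0.095 travel [ 0.0012  0.0001 -0.0006] turn [ 0.02  0.16 -0.46]
0.097 travel [ 0.0032  0.0001 -0.0006] turn [ 0.02  0.16 -1.28]
0.099 travel [ 0.0052  0.0001 -0.0006] turn [ 0.02  0.16 -2.1 ]
0.101 travel [ 0.0072  0.0001 -0.0006] turn [ 0.02  0.16 -2.92]
0.103 travel [ 0.0092 -0.     -0.0006] turn [ 0.02  0.16 -3.73]
0.105 travel [ 0.0112 -0.0001 -0.0006] turn [ 0.01  0.16 -4.55]
102 [[98, 78, 41], [81, 64, 36], [20, 25, 25]]
104 [[101, 100, 97], [94, 74, 43], [116, 91, 49]]
106 [[102, 102, 94], [106, 102, 96], [98, 78, 41]]
108 [[101, 99, 93], [102, 102, 94], [101, 100, 97]]
110 [[103, 102, 96], [103, 104, 96], [98, 100, 92]]
112 [[106, 106, 99], [103, 102, 96], [103, 100, 95]]
114 [[69, 71, 64], [102, 101, 94], [100, 100, 93]]
116 [[23, 23, 23], [69, 68, 66], [107, 106, 100]]
118 [[26, 28, 29], [27, 27, 27], [28, 28, 28]]
120 [[25, 23, 25], [30, 31, 27], [30, 28, 28]]
122 [[30, 32, 33], [29, 29, 28], [29, 25, 31]]
124 [[31, 33, 30], [27, 28, 25], [25, 28, 26]]
126 [[20, 18, 22], [29, 28, 30], [30, 30, 29]]
128 [[29, 32, 29], [28, 29, 30], [25, 28, 24]]
130 [[110, 28, 31], [26, 30, 30], [27, 28, 29]]
132 [[102, 24, 23], [110, 25, 24], [88, 28, 24]]
134 [[103, 28, 29], [107, 34, 28], [108, 29, 28]]
136 [[122, 35, 30], [110, 31, 33], [109, 31, 28]]
138 [[104, 31, 25], [109, 29, 28], [108, 29, 23]]
```

Emit:
step_arm:
  commands:
    - {"travel": [0.003,0.0001,0.0],"turn": [0,0,-1.2]}
    - {"travel": [0.005,0.0001,0.0],"turn": [0,0,-2.0]}
    - {"travel": [0.007,0.0,0.0],"turn": [0,0,-2.8]}
    - {"travel": [0.008,0.0,0.0],"turn": [0,0,-3.3]}

```text
time: 14.6
position: [0.3793, 0.2147, 0.1621]
tool_rot: [-0.931, 2.998, 0.001]
ft_force: [0.3, -0.2, -3.4]
grip_width: 0.157
grip_force: 20.0
```

Emit:
step_arm:
  commands:
    - {"travel": [0.0005,0.0,0.0],"turn": [0,0,-0.2]}
    - {"travel": [0.001,0.0,0.0],"turn": [0,0,-0.4]}

```text
time: 14.8
position: [0.3787, 0.2142, 0.1621]
tool_rot: [-0.941, 2.995, 0.001]
ft_force: [0.3, -0.2, -3.1]
grip_width: 0.162
grip_force: 20.0
```

```bash
python3 -c "
from path import *
c,im,s=chk([.104,.105,.106])"
```

```text
t 14.95 s 102.7 err_left mm 0.09 az-path 0.07 z 0.1621 tilt [0.0021 0.0014] q [-0.94 -0.1   0.35  2.06  0.04  1.17  1.57] grip 0.157
F tool [-0.2   0.57  3.05] T tool [-0.078  0.012 -0.006]
0.104 travel [ 0.0013  0.0001 -0.0007] turn [-0.    0.14 -0.45]
0.105 travel [ 0.0023  0.0001 -0.0007] turn [-0.    0.14 -0.86]
0.106 travel [ 0.0033  0.0001 -0.0007] turn [-0.    0.14 -1.27]
```

Emit:
step_arm:
  commands:
    - {"travel": [0.0004,0.0,0.0],"turn": [0,0,-0.15]}
    - {"travel": [0.0008,0.0,0.0],"turn": [0,0,-0.3]}

```text
time: 15.2
position: [0.3781, 0.2138, 0.1621]
tool_rot: [-0.949, 2.992, 0.001]
ft_force: [0.4, 0.5, -3.6]
grip_width: 0.16
grip_force: 20.0
```

Emit:
step_arm:
  commands:
    - {"travel": [0.0004,0.0,0.0],"turn": [0,0,-0.15]}
    - {"travel": [0.0006,0.0,0.0],"turn": [0,0,-0.25]}

```text
time: 15.4
position: [0.3775, 0.2134, 0.1621]
tool_rot: [-0.955, 2.991, 0.001]
ft_force: [0.7, 0.3, -2.4]
grip_width: 0.164
grip_force: 20.0
```

```bash
python3 -c "
from path import *
c,im,s=chk([.105,.106])"
```

```text
t 15.55 s 104.2 err_left mm 0.12 az-path 0.04 z 0.1621 tilt [0.002  0.0014] q [-0.95 -0.11  0.35  2.07  0.04  1.17  1.58] grip 0.156
F tool [-0.08  0.31  2.81] T tool [-0.076  0.031  0.006]
0.105 travel [ 0.0008  0.0001 -0.0007] turn [-0.    0.14 -0.31]
0.106 travel [ 0.0018  0.0001 -0.0007] turn [-0.    0.14 -0.72]
```

Emit:
step_arm:
  commands:
    - {"travel": [0.0003,0.0,0.0],"turn": [0,0,-0.12]}
    - {"travel": [0.0006,0.0,0.0],"turn": [0,0,-0.25]}

```text
time: 15.8
position: [0.3771, 0.2131, 0.1621]
tool_rot: [-0.962, 2.988, 0.001]
ft_force: [0.2, -0.2, -2.5]
grip_width: 0.156
grip_force: 20.0
```

```bash
python3 -c "
from path import *
c,im,s=chk([.106])"
```

```text
t 15.95 s 104.8 err_left mm 0.09 az-path 0.05 z 0.1621 tilt [0.002  0.0014] q [-0.95 -0.11  0.35  2.07  0.04  1.17  1.58] grip 0.159
F tool [-0.36  0.02  2.76] T tool [-0.074 -0.009 -0.021]
0.106 travel [ 0.0012  0.0001 -0.0007] turn [-0.    0.14 -0.46]
```

Emit:
step_arm:
  commands:
    - {"travel": [0.0003,0.0,0.0],"turn": [0,0,-0.12]}
    - {"travel": [0.0003,0.0,0.0],"turn": [0,0,-0.12]}

```text
time: 16.2
position: [0.3769, 0.2129, 0.1621]
tool_rot: [-0.965, 2.987, 0.001]
ft_force: [0.1, 0.2, -2.7]
grip_width: 0.161
grip_force: 20.0
```

Emit:
step_arm:
  commands:
    - {"travel": [0.0003,0.0,0.0],"turn": [0,0,-0.12]}
    - {"travel": [0.0003,0.0,0.0],"turn": [0,0,-0.12]}

```text
time: 16.4
position: [0.3767, 0.2129, 0.1621]
tool_rot: [-0.968, 2.986, 0.001]
ft_force: [-0.2, 0.1, -3.2]
grip_width: 0.157
grip_force: 20.0
```

```bash
python3 -c "
from path import *
c,im,s=chk([.106])"
```

```text
t 16.55 s 105.2 err_left mm 0.09 az-path 0.12 z 0.1622 tilt [0.0024 0.0017] q [-0.95 -0.11  0.35  2.07  0.04  1.17  1.58] grip 0.157
F tool [-0.51 -0.05  3.47] T tool [-0.1   -0.201 -0.029]
0.106 travel [ 0.0008  0.0001 -0.0006] turn [-0.    0.17 -0.22]
```

```bash
python3 -c "
from path import *
c,im,s=chk([.106],n=6)"
```

```text
t 16.85 s 105.2 err_left mm 0.11 az-path 0.11 z 0.1622 tilt [0.0023 0.0017] q [-0.95 -0.11  0.35  2.07  0.04  1.17  1.58] grip 0.159
F tool [-1.01  0.17  3.2 ] T tool [-0.088 -0.288 -0.018]
0.106 travel [ 0.0008  0.0001 -0.0006] turn [ 0.    0.16 -0.23]
```

Emit:
step_arm:
  commands:
    - {"travel": [0.0003,0.0,0.0],"turn": [0,0,-0.1]}
    - {"travel": [0.0004,0.0,0.0],"turn": [0,0,-0.1]}
    - {"travel": [0.0004,0.0,0.0],"turn": [0,0,-0.1]}

```text
time: 17.2
position: [0.3766, 0.2127, 0.1622]
tool_rot: [-0.97, 2.985, 0.002]
ft_force: [1.1, 2.3, -3.1]
grip_width: 0.158
grip_force: 20.0
```

```bash
python3 -c "
from path import *
c,im,s=chk([.106],n=6)"
```

```text
t 17.45 s 105.4 err_left mm 0.07 az-path 0.11 z 0.1622 tilt [0.0026 0.0019] q [-0.95 -0.11  0.35  2.07  0.04  1.17  1.59] grip 0.162
F tool [-2.62  0.44  3.74] T tool [-0.15  -0.747 -0.025]
0.106 travel [ 0.0006  0.0001 -0.0006] turn [-0.    0.18 -0.12]
```

Emit:
step_arm:
  commands:
    - {"travel": [0.0003,0.0,0.0],"turn": [0,0,-0.1]}
    - {"travel": [0.0005,0.0,0.0],"turn": [0,0,-0.1]}
    - {"travel": [0.0005,0.0,0.0],"turn": [0,0,-0.1]}

```text
time: 17.8
position: [0.3763, 0.2126, 0.1623]
tool_rot: [-0.972, 2.983, 0.002]
ft_force: [3.8, 2.9, -5.2]
grip_width: 0.162
grip_force: 20.0
```

```bash
python3 -c "
from path import *
c,im,s=chk([.106],n=8)"
```

```text
t 18.15 s 105.7 err_left mm 0.09 az-path 0.12 z 0.1623 tilt [0.0032 0.0022] q [-0.95 -0.11  0.35  2.07  0.04  1.17  1.59] grip 0.163
F tool [-4.96  0.3   4.75] T tool [-0.164 -1.364 -0.053]
0.106 travel [ 0.0003  0.0001 -0.0005] turn [-0.    0.22 -0.02]
```

About 5 N held for 0.35 s. Now I'll relax the press, lower slightly and let go.

Emit:
step_arm:
  commands:
    - {"travel": [-0.0005,0.0,0.0],"turn": [0,0,0]}
    - {"travel": [-0.0009,0.0,0.0003],"turn": [0,0,0]}
    - {"travel": [-0.0009,0.0,0.0008],"turn": [0,0,0]}

```text
time: 18.5
position: [0.3766, 0.2127, 0.1615]
tool_rot: [-0.973, 2.985, 0.001]
ft_force: [2.0, 2.0, -1.1]
grip_width: 0.159
grip_force: 20.0
```

```bash
python3 -c "
from path import *
c,im,s=chk([.1055],n=6)"
```

```text
t 18.75 s 105.4 err_left mm 0.17 az-path 0.22 z 0.1613 tilt [0.0019 0.0013] q [-0.95 -0.11  0.35  2.07  0.04  1.17  1.59] grip 0.156
F tool [-3.29  0.48  1.32] T tool [-0.13  -0.781 -0.035]
0.1055 travel [ 0.0001  0.0002 -0.0015] turn [-0.    0.13  0.18]
```

Emit:
step_arm:
  commands:
    - {"travel": [-0.0005,0.0,0.0002],"turn": [0,0,0]}
    - {"travel": [-0.0006,0.0,0.0003],"turn": [0,0,0]}
    - {"travel": [-0.0006,0.0,0.0003],"turn": [0,0,0]}

```text
time: 19.1
position: [0.3768, 0.2128, 0.1611]
tool_rot: [-0.973, 2.986, 0.001]
ft_force: [0.1, -0.5, 2.8]
grip_width: 0.156
grip_force: 20.0
```

```bash
python3 -c "
from path import *
c,im,s=chk([.1055],n=5)"
```

```text
t 19.3 s 105.2 err_left mm 0.19 az-path 0.32 z 0.1611 tilt [0.0012 0.0009] q [-0.95 -0.11  0.35  2.07  0.04  1.17  1.59] grip 0.159
F tool [ 0.56  0.37 -2.62] T tool [-0.054  0.123 -0.007]
0.1055 travel [ 0.0003  0.0002 -0.0017] turn [-0.    0.09  0.17]
```

Emit:
step_arm:
  commands:
    - {"travel": [0.0002,0.0,-0.0004],"turn": [0,0,0]}
    - {"travel": [0.0002,0.0,-0.0004],"turn": [0,0,0]}

```text
time: 19.55
position: [0.3768, 0.2128, 0.1611]
tool_rot: [-0.973, 2.985, 0.001]
ft_force: [0.2, -0.3, 1.7]
grip_width: 0.164
grip_force: 20.0
```

Emit:
step_arm:
  commands:
    - {"travel": [0,0,0],"turn": [0,0,0]}
    - {"travel": [0,0,0],"turn": [0,0,0]}
    - {"travel": [0,0,0],"turn": [0,0,0]}
    - {"travel": [0,0,0],"turn": [0,0,0]}
  gripper: 0.4

```text
time: 19.95
position: [0.3769, 0.213, 0.1613]
tool_rot: [-0.973, 2.985, 0.001]
ft_force: [0.0, -0.8, 0.2]
grip_width: 0.376
grip_force: 0.0
```

```bash
python3 -c "
from path import *
c,im,s=chk([.1055],n=4); np.save('pics/w9.npy',im)"
```

```text
t 20.1 s 105.0 err_left mm 0.14 az-path 0.4 z 0.1614 tilt [0.002  0.0013] q [-0.95 -0.11  0.35  2.07  0.04  1.17  1.59] grip 0.397
F tool [ 0.18 -0.01  0.37] T tool [-0.084  0.022 -0.029]
0.1055 travel [ 0.0005  0.0001 -0.0014] turn [-0.    0.14  0.18]
```

Emit:
step_arm:
  commands:
    - {"travel": [0,0,-0.01],"turn": [0,0,0]}
    - {"travel": [0,0,-0.03],"turn": [0,0,0]}
    - {"travel": [0,0,-0.06],"turn": [0,0,0]}
    - {"travel": [0,0,-0.08],"turn": [0,0,0]}
    - {"travel": [0,0,-0.08],"turn": [0,0,0]}

```text
time: 20.65
position: [0.3784, 0.214, 0.2451]
tool_rot: [-0.971, 2.979, 0.005]
ft_force: [-0.2, 0.3, -0.0]
grip_width: 0.404
grip_force: 0.0
```

Run:
```python
from path import *
ims=[]
for i in range(4): c,im,s=grab(); ims.append(im.astype(int))
print(np.round(s["position"],4),"motion diff",[np.abs(ims[i+1]-ims[i]).mean().round(2) for i in range(3)])
a=np.radians(AZ);C=B0+Rb*np.array([-np.sin(a),np.cos(a)])
im=ims[-1].astype(np.uint8)
for sm in range(84,140,2):
    f=sm/140; X=np.r_[C+Rb*np.array([np.sin(a+f),-np.cos(a+f)]),.12]
    print(sm,[im[tuple(proj(c,[X+[0,0,d]])[0].round().astype(int)[::-1])].tolist() for d in (.0135,.0585)])
# fin top mid: lateral dark extent across normal at s=104.5, z=.1805
f=104.5/140; n=np.array([np.sin(a+f),-np.cos(a+f)]); e=np.arange(-.02,.0201,.002)
P=proj(c,np.c_[C+(Rb+e)[:,None]*n,np.full(len(e),.1795)]); print([int(im[int(round(v)),int(round(u))].max()) for u,v in P])
```

```text
[0.3765 0.2126 0.241 ] motion diff [np.float64(4.17), np.float64(3.84), np.float64(3.13)]
84 [[16, 15, 17], [234, 196, 129]]
86 [[25, 25, 29], [146, 139, 124]]
88 [[17, 27, 23], [171, 171, 163]]
90 [[29, 29, 30], [158, 158, 152]]
92 [[21, 17, 21], [184, 183, 170]]
94 [[19, 16, 21], [0, 0, 2]]
96 [[22, 25, 26], [23, 19, 24]]
98 [[29, 29, 29], [26, 26, 26]]
100 [[21, 19, 23], [24, 28, 24]]
102 [[17, 21, 21], [26, 29, 27]]
104 [[21, 25, 26], [24, 27, 27]]
106 [[21, 18, 16], [26, 23, 23]]
108 [[27, 28, 28], [19, 18, 24]]
110 [[28, 29, 27], [25, 27, 26]]
112 [[19, 23, 22], [22, 25, 21]]
114 [[22, 20, 21], [18, 24, 27]]
116 [[97, 78, 45], [22, 24, 24]]
118 [[25, 23, 26], [15, 15, 15]]
120 [[30, 28, 28], [33, 30, 29]]
122 [[30, 29, 28], [18, 22, 18]]
124 [[21, 22, 19], [18, 22, 20]]
126 [[22, 26, 21], [75, 60, 32]]
128 [[29, 29, 27], [45, 39, 28]]
130 [[16, 23, 22], [29, 27, 26]]
132 [[114, 34, 30], [28, 30, 28]]
134 [[104, 29, 29], [23, 22, 22]]
136 [[104, 31, 29], [28, 26, 25]]
138 [[104, 28, 28], [20, 22, 26]]
[96, 91, 88, 90, 99, 99, 117, 19, 25, 28, 25, 25, 28, 10, 244, 238, 237, 238, 237, 237, 232]
```

The fin is upright and centred at s≈104.5, against the nose, and the red face is still at 131.5. I'll let it settle and hand in.

Emit:
step_arm:
  commands:
    - {"travel": [0,0,0],"turn": [0,0,0]}
    - {"travel": [0,0,0],"turn": [0,0,0]}
    - {"travel": [0,0,0],"turn": [0,0,0]}
    - {"travel": [0,0,0],"turn": [0,0,0]}
    - {"travel": [0,0,0],"turn": [0,0,0]}

```text
time: 21.35
position: [0.3767, 0.2128, 0.2413]
tool_rot: [-0.973, 2.985, 0.001]
ft_force: [1.3, 0.3, -0.7]
grip_width: 0.401
grip_force: 0.0
```

```bash
python3 -c "
from bench import ctrl
import numpy as np
a=[ctrl.get_image('side').astype(int) for i in range(4)]
print([np.abs(a[i+1]-a[i]).mean().round(2) for i in range(3)])
print(ctrl.close_job())"
```

```text
[np.float64(3.48), np.float64(3.47), np.float64(3.46)]
the job is handed in; nothing more can be done
None
```

The carriage was threaded onto the rod, slid round the bend, pressed against the nose at about 5 N and released; it hung upright at the nose in the last wrist check, and I handed the job in at about 21.5 s with no verdict returned.

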